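# Hang the parked pipette back on its stand

## Robot

A 6-joint arm with a two-finger parallel gripper is mounted at the origin on the work surface. World frame = base frame: x ahead of the robot, y to its left, z up, the work surface at z = 0. Lengths are in mm, angles in rad, forces in N, time in s.
With the tool pointing down it reaches from about 375 to 975 mm from the base axis. Payload 3.8 kg.
Tool frame: the origin (TCP) lies midway between the tips of the shut fingers; the grasp point (between the pads) lies 19 mm behind it; z points along the fingers, y is the line along which they close (so a half turn about z gives the same grasp; the last joint's range is limited). The gripper opens to 85 mm and grips with 20 to 120 N. Pads are 22 mm wide; open, the fingers measure 114 mm over their backs; the gripper's body (76 mm by 85 mm) begins 54 mm behind the grasp point. The pads swing forward as they close: fully open they stand 13 mm farther back than shut.
Start: joints at [1.285, 0.264, 1.604, -0, 1.274, -0.037], TCP at [166.211, 654.211, 231.28] pointing down, gripper open.
Joint ranges: [-2.63, 2.63], [-0.94, 2.18], [0.31, 2.57], [-1.31, 4.45], [0, 2.66], [-2.55, 2.55]. Speed limits (rad/s): [2.57, 2.57, 3.14, 3.14, 3.14, 3.14].

## Interface

Orientations are given as a unit quaternion [w, x, y, z].
In Python, from workcell import arm gives the robot as it stands. The module is installed in compiled form; this text tells all that it offers.
- The arm moves only by the tool drive_tool, never from a script. Its argument "plan" is one flat list of numbers, 7 for each row, row after row: the shift along the tool's x, y, z scaled (see below), then the turn, a rotation vector about the tool's x, y, z scaled (see below), then the finger opening in mm, from 0 to 85.4. In form: [dx, dy, dz, ax, ay, az, grip, dx, dy, dz, ax, ay, az, grip, ...]. A call has 1 to 20 rows; each row shifts and turns the commanded pose from where the row before left it, along the tool's axes as they then stand; what a row does not reach is not made up. The controller multiplies each number of a shift by 0.3 m and each number of a turn by 360 degrees. A row lasts 1/10 s, in which the tool goes at most 50 mm and 8.59 degrees, less where a joint would pass 70% of its speed; a pose out of reach is approached as far as the arm can. A call with a number of a shift or a turn outside -1 to 1 is refused whole. A call with a gripper value outside its range is refused whole. The fingers move at their own pace and stop on an object; "force" is the grip in N (left out, the last holds). Time passes only in rows, so rows that do not move let the fingers close. It gives the time, the measured TCP pose, the force, the opening and the grip force at its end, in the units of the state.
- arm.sense(): the state, without advancing time (a new reading comes with each control period).
- arm.snapshot(name): name is "scene" or "side" or "wrist"; returns (picture, depth): 400x640x3 uint8, blue, green, red; 400x640 float32, mm along the optical axis (not along the pixel's ray), 0 where there is no reading.
- arm.calibration(name): a dict with "fovy" (degrees; the focal length in pixels is half the picture's height over the tangent of half this angle, whatever the lens; pixels are square), "cx", "cy" (the principal point, pixels), "xyz" and "orientation" of the camera in the world; the wrist camera has in their place "hand_eye" (4x4, takes a point from camera to tool coordinates, whose origin is the TCP and whose axes are the flange's). Camera axes: x right, y down, z forward; pixel columns grow to the right and rows downward; lengths in mm; the calibration is good to about 2 mm. A picture is of the moment at which its call begins: read the wrist's pose just before it. calibration takes no time and is no camera call.
- arm.sign_off(): hands the job in; it is judged then, once.
The state is a dict: "t": time; "joint_pos": joint angles; "joint_velocities": joint speeds; "tau": joint torques, N m; "tool_pos": TCP position; "tcp_rot": TCP orientation; "wrist_force": force on the tool from outside, world axes, zero at the start; "moment": the same for the moment, N m; "gripper_width": opening from 0.0 (shut) to 1.0 (fully open); "grasp_force": force on a finger pad.
Only numpy, scipy, OpenCV 4.12 (cv2) and the standard library are available. Lean on these libraries where they do the work, as an engineer would, in place of code of your own. Each camera call takes 0.05 s, during which the arm holds its last target. There are 200 camera calls.

## Task

Take the pipette that stands in the white parking block and hang it by its hook on the free saddle of the pipette stand, hook over the saddle and body on the robot's side. Lower it until the hook bears on the saddle before you let go, then ease the gripper open, so that it leans back on the lower bar and stays hanging still. Do not let it touch the bench, and leave the pipette that already hangs there and the vial and reagent bottle where they are.

Things in the scene. Friction and masses are not known exactly. Their poses are not given: they have to be found in the camera images.
- pipette: The pipette to hang: white, 240 mm tall, about 140 g. Origin at the nose (lowest point), z up its axis, +x the way its hook points. Round shaft, 18 mm diameter, 22 to 108 mm above the origin (thinner nose cone below). Handle: a block with flat sides, 30 mm along x, 28 mm along y (grip these y sides), 106 to 224 mm up; plunger button above it. Its weight lies near its axis, about 140 mm up.
- pipette_hook (a point): Middle of the underside of the hook's arm, to bear on the saddle: (29, 0, 160) mm in the pipette's frame. The 14 mm wide arm leaves the handle's +x face and ends in a lip running down to 140 mm; the gap between handle and lip is x = 15 to 43 mm, the lip ends at x = 48. When let go the lower end swings under the bar until the shaft leans on the lower bar, tilted 0.1 to 0.26 rad.
- pipette_button (a point): Top of the plunger button (20 mm across), the pipette's highest point, on its axis, 240 mm above its origin.
- park: White parking block, fixed, 80 x 80 x 70 mm, with a blind round hole, 21.5 mm wide and 62 mm deep, in the middle of its top, in which the pipette stands loosely (it can lean about 0.06 rad) with its nose 8 mm above the bench. Origin: centre of the underside.
- stand: Pipette stand, fixed. Origin on the bench under the middle of its bars; bars along its y, -x side facing the robot. Base plate 12 mm thick, x = -80 to +50 mm, 350 mm long in y. Two 14 mm posts at y = -160 and +160 mm, 198 mm tall. Hanging bar 10 mm diameter, axis at x = 0, z = 188 mm; lower bar, alike, straight below at z = 103 mm.
- saddle: The free saddle: a fixed sleeve of 14 mm diameter round the hanging bar, at 70 mm to one or the other side of the stand's middle, between two cheeks (30 mm apart inside, each 4 mm thick, 14 mm deep in x, rising 12 mm above the sleeve's top). Origin on the bar's axis, midway between the cheeks; axes as the stand's.
- saddle_top (a point): Middle of the saddle's bearing surface: top of the sleeve, 7 mm above the saddle's origin, 195 mm above the bench.
- neighbour: A like pipette that already hangs, loose, on the other saddle, 140 mm from the free one. Frame and sizes as for the pipette. Its highest point is about 270 mm above the bench.
- vial: Small capped glass vial on the bench, 26 mm diameter, 50 mm tall. Origin: centre of the underside.
- reagent: Reagent bottle on the bench, 60 mm diameter, 110 mm tall. Origin: centre of the underside.
Things that resemble listed ones, but are neither listed nor needed, are in the scene too. Leave any brown look-alike of the pipette alone.

How it is judged (in metres and radians):
On the way:
1. the hook has been lowered over the free saddle while the gripper still holds the pipette (arm's underside less than 6 mm above the saddle's top, middles within 15 mm in plan) (horizontal distance between pipette_hook and saddle_top below 0.015 m and z of pipette_hook in the frame of saddle_top below 0.006 m and contact force between the fingers and pipette above 0.3 N), for 0.1 s.
At the end, for the whole second after the job is handed in: The pipette hangs released and still on the free saddle, body on the robot's side: hook's middle within 15 mm of the saddle's in plan, 8 mm below to 6 mm above its top, bearing on it, shaft against the lower bar, tilt under 0.35 rad, within 0.4 rad of square to the bars (horizontal distance between pipette_hook and saddle_top below 0.015 m and z of pipette_hook in the frame of saddle_top between -0.008 and 0.006 m and z of pipette in the frame of saddle below -0.13 m and x of pipette_button in the frame of saddle below -0.01 m and angle between the x axis of pipette and the x axis of saddle, either way round below 0.4 rad and angle between pipette's own z axis and vertical below 0.35 rad and contact force between pipette and saddle above 0.2 N and contact force between pipette and stand above 0.03 N and linear speed of pipette below 0.02 m/s and angular speed of pipette below 0.2 rad/s); the robot touches nothing.
It fails at once if the pipette touches the bench: its nose comes down to it, or it lies over (height (world z) of pipette below 0.003 m or angle between pipette's own z axis and vertical above 1.3 rad).
It fails at once if the hanging neighbour is shifted by more than 20 mm (distance of neighbour from where it was at the start of the episode above 0.02 m).
It fails at once if the vial is shifted by more than 20 mm (distance of vial from where it was at the start of the episode above 0.02 m).
It fails at once if the reagent bottle is shifted by more than 20 mm (distance of reagent from where it was at the start of the episode above 0.02 m).
It also fails if it takes over 51 s, if anything falls off the work surface, if the arm or the gripper's body presses on something with over 40 N, if the wrist force passes 120 N, or if a joint passes its speed limit or range.

## Working session

There is one attempt and no reset: what is moved stays moved. The work goes in short steps, Python scripts to look and compute and a tool call to move; the robot and the scene stay as the last step left them, time stands still between calls to the robot, and variables do not carry over. Pictures are saved under pics/ and viewed, at most 10 in all, crops included, and the job is handed in when it is done.

Besides the shell and the picture viewer there is one more tool, called after "Call:" in YAML: its name, and indented under it one key for each argument. drive_tool: Moves the arm, as the interface text tells. Its arguments: {"type":"object","properties":{"plan":{"type":"array","items":{"type":"number"}},"force":{"type":"number"}},"required":["plan"]}

```bash
mkdir -p pics
cat > h.py <<'E'
import numpy as np, cv2
from scipy.spatial.transform import Rotation as R
from workcell import arm
def q2R(q): return R.from_quat([q[1],q[2],q[3],q[0]]).as_matrix()
def cam(n, st=None):
    c=arm.calibration(n); f=200/np.tan(np.radians(c["fovy"])/2)
    if n=="wrist":
        st=st or arm.sense(); T=np.eye(4); T[:3,:3]=q2R(st["tcp_rot"]); T[:3,3]=st["tool_pos"]
        M=T@np.array(c["hand_eye"]); return f,c["cx"],c["cy"],M[:3,:3],M[:3,3]
    return f,c["cx"],c["cy"],q2R(c["orientation"]),np.array(c["xyz"])
def pts(C,depth):
    f,cx,cy,Rm,t=C; v,u=np.mgrid[:depth.shape[0],:depth.shape[1]]
    p=np.stack([(u-cx)/f*depth,(v-cy)/f*depth,depth],-1)
    P=p@Rm.T+t; P[depth<=0]=np.nan; return P
def ray(C,u,v,z):
    f,cx,cy,Rm,t=C; d=Rm@np.array([(u-cx)/f,(v-cy)/f,1]); return t+d*(z-t[2])/d[2]
def proj(C,p):
    f,cx,cy,Rm,t=C; q=Rm.T@(np.array(p)-t); return f*q[0]/q[2]+cx,f*q[1]/q[2]+cy
def pose(s): return np.round(s["tool_pos"],1),np.round(s["tcp_rot"],4),round(s["t"],2)
E
python3 - <<'E'
from h import *
print(arm.sense())
for n in ("scene","side","wrist"):
    im,d=arm.snapshot(n); cv2.imwrite(f"pics/{n}0.png",im); np.save(n+"0.npy",d); print(n,{k:np.round(v,3).tolist() for k,v in arm.calibration(n).items()})
a=np.vstack([cv2.imread("pics/scene0.png"),cv2.imread("pics/side0.png")]); cv2.imwrite("pics/both0.png",cv2.resize(a,(480,600)))
E
```

```text
{'t': 0.0, 'joint_pos': array([ 1.28508579e+00,  2.64769888e-01,  1.60538041e+00, -1.22363504e-05,
        1.27370431e+00, -3.69203498e-02]), 'joint_velocities': array([-2.32330436e-06,  9.47803638e-05,  1.08256390e-03,  1.74577218e-03,
       -1.63145905e-04,  2.06652996e-03]), 'tau': array([-1.04182178e-03, -5.15098250e+01, -3.67327666e+01, -1.55770576e-04,
        1.24953859e-02,  1.92843936e-05]), 'tool_pos': array([166.0177267 , 653.50573471, 229.94729445]), 'tcp_rot': array([-1.75881729e-04,  1.24072662e-01,  9.92272490e-01, -1.11723337e-03]), 'wrist_force': array([-0.04669022, -1.12588822,  0.62961427]), 'moment': array([-0.00578112,  0.02017902,  0.00733667]), 'grasp_force': 0.0, 'gripper_width': 1.0005905239133905}
scene {'fovy': 43.686, 'cx': 304.019, 'cy': 197.889, 'xyz': [1119.14, 264.662, 1251.929], 'orientation': [-0.164, 0.526, 0.801, -0.235]}
side {'fovy': 48.856, 'cx': 315.853, 'cy': 201.643, 'xyz': [-105.949, -579.726, 882.376], 'orientation': [-0.371, 0.834, -0.377, 0.154]}
wrist {'fovy': 70.492, 'cx': 317.789, 'cy': 194.408, 'hand_eye': [[-0.0, -0.959, -0.285, 72.192], [1.0, -0.0, -0.001, -0.362], [0.0, -0.285, 0.959, -141.768], [0.0, 0.0, 0.0, 1.0]]}
```

View pics/scene0.png

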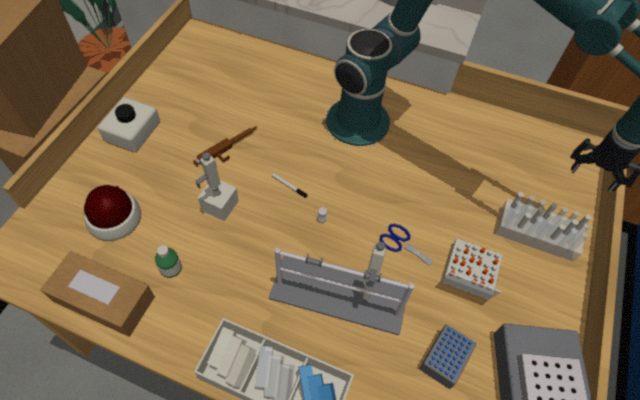

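View pics/side0.png

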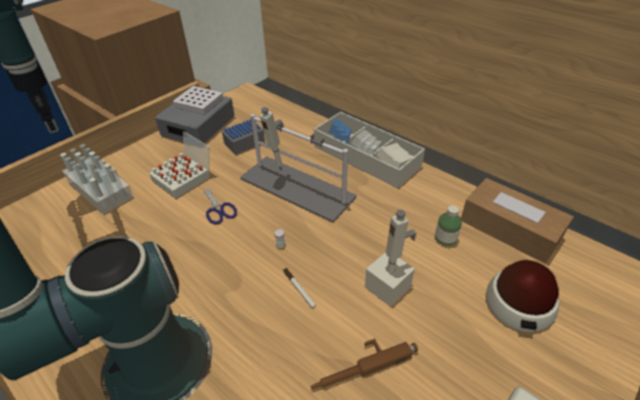

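Scene view: the white pipette stands in the parking block, with its button at about (207,158) and its hook to the left at (199,182). Side view: button (400,213), hook to the right at (412,236). The brown look-alike lies at scene (225,147) and is not the target. The stand's free saddle is at scene (314,261) / side (322,142), and the neighbour hangs at scene (377,255). The vial is at scene (322,214), the reagent bottle at (167,260).

Run:
```python
from h import *
for n,roi in (("scene",(150,220,190,245)),("side",(205,305,360,425))):
    C=cam(n); d=np.load(n+"0.npy"); P=pts(C,d)
    r=P[roi[0]:roi[1],roi[2]:roi[3]].reshape(-1,3); r=r[~np.isnan(r[:,0])]
    for lo,hi in ((-5,5),(62,78),(120,150),(150,200),(200,225),(238,262)):
        s=r[(r[:,2]>lo)&(r[:,2]<hi)]
        if len(s): print(n,lo,hi,len(s),np.round(np.median(s,0),1),np.round(np.percentile(s,3,axis=0),0),np.round(np.percentile(s,97,axis=0),0))
def show(n,lst):
    C=cam(n); d=np.load(n+"0.npy"); P=pts(C,d)
    for nm,u,v in lst:
        print(n,nm,np.round(np.nanmedian(P[v-1:v+2,u-1:u+2].reshape(-1,3),0),1))
show("scene",[("button",207,158),("hook",200,182),("saddle",314,261),("postL",279,252),("postR",409,290),("vial",322,212),("reag",165,252),("neighbtn",379,245)])
show("side",[("button",400,213),("hook",412,236),("saddle",322,142),("postR",346,152),("postL",256,119),("vial",280,234),("reag",452,212),("neighbtn",266,111)])
# posts tops: cloud of points z 190..205 around stand
for n,roi in (("scene",(235,330,265,420)),("side",(105,170,245,355))):
    C=cam(n); P=pts(C,np.load(n+"0.npy"))[roi[0]:roi[1],roi[2]:roi[3]].reshape(-1,3)
    s=P[(P[:,2]>180)&(P[:,2]<215)]
    m=s.mean(0); w,v=np.linalg.eigh(np.cov((s-m)[:,:2].T)); t=(s-m)[:,:2]@v[:,1]
    print(n,len(s),np.round(m,1),"dir",np.round(v[:,1],3),np.round([t.min(),t.max()],0))
    b=P[(P[:,2]>8)&(P[:,2]<16)]; print("base",cv2.minAreaRect(b[:,:2].astype(np.float32)))
a=cv2.imread("pics/scene0.png")[130:330,150:440]; b=cv2.imread("pics/side0.png")[90:310,230:450]
cv2.imwrite("pics/crop1.png",np.hstack([cv2.resize(a,(435,300)),cv2.resize(b,(300,300))]))
a=cv2.resize(cv2.imread("pics/scene0.png")[140:230,180:260],(400,450)); b=cv2.resize(cv2.imread("pics/side0.png")[200:310,355:453],(400,450))
cv2.imwrite("pics/crop2.png",np.hstack([a,b]))
```

```text
scene -5 5 1936 [ 396. -302.    0.] [ 287. -421.   -4.] [ 537. -193.    4.]
scene 62 78 585 [ 489.6 -249.2   69.8] [ 443. -296.   64.] [ 520. -218.   75.]
scene 120 150 85 [ 493.3 -249.6  136.1] [ 476. -272.  121.] [ 514. -243.  149.]
scene 150 200 213 [ 499.  -255.7  172.9] [ 479. -280.  153.] [ 529. -243.  198.]
scene 200 225 83 [ 494.6 -249.4  213.4] [ 478. -272.  202.] [ 502. -243.  224.]
scene 238 262 51 [ 488.1 -259.   247. ] [ 478. -268.  239.] [ 495. -250.  251.]
side -5 5 3943 [ 597.7 -186.8    0.6] [ 424. -331.   -3.] [751. -67.   4.]
side 62 78 894 [ 470.9 -268.2   70.2] [ 440. -300.   64.] [ 515. -222.   74.]
side 120 150 154 [ 473.  -269.6  135.7] [ 466. -278.  122.] [ 504. -247.  149.]
side 150 200 356 [ 476.4 -272.   173. ] [ 467. -285.  152.] [ 525. -248.  198.]
side 200 225 153 [ 474.1 -269.1  212.9] [ 469. -279.  201.] [ 492. -248.  224.]
side 238 262 67 [ 484.8 -263.3  247.7] [ 477. -271.  241.] [ 495. -254.  249.]
scene button [ 491.2 -255.7  243.3]
scene hook [ 522.7 -271.5  171. ]
scene saddle [627.5  97.3 194.3]
scene postL [638.1  12.2 195.6]
scene postR [602.2 323.6 181.7]
scene vial [409.5  36.5  49.3]
scene reag [ 716.1 -274.   108.2]
scene neighbtn [568.2 226.7 267.9]
side button [ 484.8 -263.3  248.6]
side hook [ 523.4 -281.3  157.9]
side saddle [626.9  75.5 196.3]
side postR [6.351e+02 4.000e-01 1.953e+02]
side postL [594.  305.2 190.3]
side vial [402.4  26.4  51.3]
side reag [ 701.4 -291.   109.6]
side neighbtn [564.6 220.9 266.6]
scene 898 [614.4 181.3 194.8] dir [-0.133  0.991] [-181.  151.]
base ((547.6752319335938, 165.27700805664062), (281.3966979980469, 400.1845703125), 18.923315048217773)
side 580 [607.2 155.5 194.6] dir [-0.187  0.982] [-161.  173.]
base ((739.15380859375, 265.83319091796875), (185.66839599609375, 378.276611328125), 50.15748977661133)
```

View pics/crop2.png

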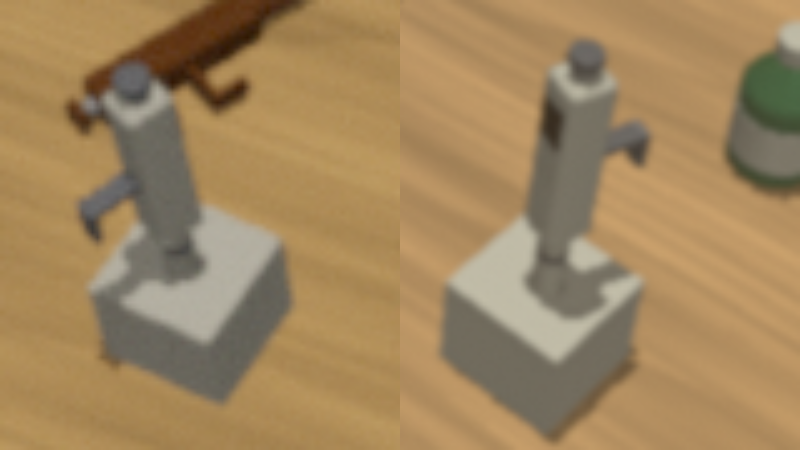

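The crops confirm which one to take: the white pipette with the grey hook, upright in the white block. The brown one lies on the bench behind it. The button is at about (487,-260,248), which matches 8+240 mm, with the hook towards about -0.48 rad. I move over it.

Call:
drive_tool:
  plan: [-0.0986,-0.0907,-0.036,0,0,0,85,-0.0986,-0.0907,-0.036,0,0,0,85,-0.0986,-0.0907,-0.036,0,0,0,85,-0.0986,-0.0907,-0.036,0,0,0,85,-0.0986,-0.0907,-0.036,0,0,0,85,-0.0986,-0.0907,-0.036,0,0,0,85,-0.0986,-0.0907,-0.036,0,0,0,85,-0.0986,-0.0907,-0.036,0,0,0,85,-0.0986,-0.0907,-0.036,0,0,0,85,-0.0986,-0.0907,-0.036,0,0,0,85,-0.0986,-0.0907,-0.036,0,0,0,85,-0.0986,-0.0907,-0.036,0,0,0,85]
  force: 40

```text
t: 1.35
tool_pos: [430.2, 248.8, 361.1]
tcp_rot: [-0.0, 0.124, 0.992, -0.0]
wrist_force: [0.0, -0.2, 0.4]
gripper_width: 0.995
grasp_force: 0.0
```

Call:
drive_tool:
  plan: [-0.05,-0.133,0.008,0,0,0,85,-0.05,-0.133,0.008,0,0,0,85,-0.05,-0.133,0.008,0,0,0,85,-0.05,-0.133,0.008,0,0,0,85,-0.05,-0.133,0.008,0,0,0,85,-0.05,-0.133,0.008,0,0,0,85,-0.05,-0.133,0.008,0,0,0,85,-0.05,-0.133,0.008,0,0,0,85,-0.05,-0.133,0.008,0,0,0,85,-0.05,-0.133,0.008,0,0,0,85,-0.05,-0.133,0.008,0,0,0,85,-0.05,-0.133,0.008,0,0,0,85,0,0,0,0,0,0.016,85,0,0,0,0,0,0.016,85,0,0,0,0,0,0,85,0,0,0,0,0,0,85]

```text
t: 2.95
tool_pos: [486.2, -257.9, 331.8]
tcp_rot: [-0.0, 0.222, 0.975, 0.0]
wrist_force: [-0.7, -0.5, 0.5]
gripper_width: 0.993
grasp_force: 0.0
```

Run:
```python
from h import *
s=arm.sense(); im,d=arm.snapshot("wrist"); cv2.imwrite("pics/w1.png",im); np.save("w1.npy",d); print(pose(s),np.round(s["joint_pos"],2))
C=cam("wrist",s); P=pts(C,d).reshape(-1,3)
print(proj(C,[487,-260,248]))
c=P[(np.hypot(P[:,0]-487,P[:,1]+260)<70)]
for lo,hi in ((66,74),(164,176),(210,222),(225,238),(240,255)):
    q=c[(c[:,2]>lo)&(c[:,2]<hi)]
    if len(q): print(lo,hi,len(q),np.round(q.mean(0),1),[np.round(x,2) for x in cv2.minAreaRect(q[:,:2].astype(np.float32))])
```

```text
(array([ 486.2, -257.9,  331.8]), array([-3.000e-04,  2.219e-01,  9.751e-01,  1.000e-04]), 2.95) [-0.53 -0.02  1.74 -0.    1.42 -1.66]
(np.float64(316.49400692706035), np.float64(202.18285183537316))
66 74 2196 [ 472.2 -256.3   69.2] [array([ 480.61, -261.69]), array([80.14, 80.09]), np.float64(86.27)]
164 176 146 [ 504.1 -270.6  171. ] [array([ 498.82, -270.6 ]), array([27.33, 62.77]), np.float64(62.85)]
210 222 111 [ 472.8 -257.3  215.8] [array([ 473.88, -258.  ]), array([27.11,  5.64]), np.float64(67.14)]
225 238 535 [ 481.8 -260.7  229.8] [array([ 485.94, -263.16]), array([27.45, 28.79]), np.float64(64.73)]
240 255 424 [ 486.3 -263.   246.7] [array([ 486.87, -263.54]), array([19.42, 18.71]), np.float64(83.42)]
```

View pics/w1.png

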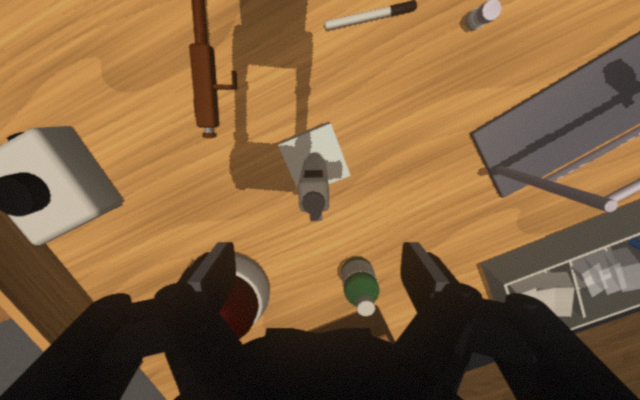

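Wrist view: the handle is at (314,185), between the finger directions. The block top measures 80 x 80 at z 69 and the handle 27 x 29, yaw about -0.45, so the tool is aligned. I go down, grip and look at the state before lifting.

Call:
drive_tool:
  plan: [-0.0067,-0.0153,0,0,0,0,85,0,0,0.1,0,0,0,85,0,0,0.1,0,0,0,85,0,0,0.1,0,0,0,85,0,0,0.1,0,0,0,85,0,0,0.1,0,0,0,85,0,0,0,0,0,0,85,0,0,0,0,0,0,40,0,0,0,0,0,0,40,0,0,0,0,0,0,20,0,0,0,0,0,0,20,0,0,0,0,0,0,20,0,0,0,0,0,0,20,0,0,0,0,0,0,20,0,0,0,0,0,0,20,0,0,0,0,0,0,20]
  force: 40

```text
t: 4.6
tool_pos: [487.3, -263.7, 183.9]
tcp_rot: [0.002, 0.223, 0.975, -0.0]
wrist_force: [0.8, -0.3, 7.1]
gripper_width: 0.321
grasp_force: 42.6
```

Call:
drive_tool:
  plan: [0,0,-0.03,0,0,0,20,0,0,-0.05,0,0,0,20,0,0,-0.06,0,0,0,20,0,0,-0.06,0,0,0,20,0,0,-0.06,0,0,0,20,0,0,-0.06,0,0,0,20,0,0,-0.06,0,0,0,20,0,0,-0.02,0,0,0,20,0,0,0,0,0,0,20,0,0,0,0,0,0,20]

```text
t: 5.6
tool_pos: [485.8, -262.8, 301.4]
tcp_rot: [-0.001, 0.223, 0.975, 0.0]
wrist_force: [0.1, 0.1, -1.6]
gripper_width: 0.327
grasp_force: 41.9
```

Run:
```python
from h import *
s=arm.sense(); print(pose(s),s["wrist_force"],s["gripper_width"],s["grasp_force"])
T=s["tool_pos"]; Rt=q2R(s["tcp_rot"])
for n in ("scene","side"):
    im,d=arm.snapshot(n); cv2.imwrite(f"pics/{n}2.png",im); np.save(n+"2.npy",d); C=cam(n)
    u,v=map(int,proj(C,T)); print(n,u,v)
    P=pts(C,d).reshape(-1,3); 
    for lo,hi in ((120,150),(150,200),(205,222),(222,255),(255,285),(285,300)):
        q=P[(P[:,2]>lo)&(P[:,2]<hi)&(np.hypot(P[:,0]-T[0],P[:,1]-T[1])<60)]
        if len(q)>3: print(lo,hi,len(q),"tool xy",np.round(np.percentile((q-T)@Rt,[3,50,97],axis=0)[:,:2],0).tolist())
    if n=="scene": a=im[max(v-90,0):v+110,max(u-100,0):u+100]
    else: b=im[max(v-90,0):v+110,max(u-100,0):u+100]
cv2.imwrite("pics/crop3.png",np.hstack([cv2.resize(a,(400,400)),cv2.resize(b,(400,400))]))
```

```text
(array([ 485.8, -262.8,  301.4]), array([-5.000e-04,  2.230e-01,  9.748e-01,  2.000e-04]), 5.6) [ 0.12140977  0.0541759  -1.57164006] 0.3266792876750968 41.89186155796051
scene 202 140
120 150 11 tool xy [[5.0, 0.0], [8.0, 3.0], [12.0, 5.0]]
150 200 73 tool xy [[-1.0, 0.0], [5.0, 7.0], [14.0, 11.0]]
205 222 26 tool xy [[-2.0, 1.0], [4.0, 8.0], [13.0, 11.0]]
222 255 72 tool xy [[-10.0, -4.0], [1.0, 13.0], [18.0, 16.0]]
255 285 121 tool xy [[-43.0, -4.0], [-4.0, 13.0], [16.0, 16.0]]
285 300 110 tool xy [[-43.0, -5.0], [-20.0, 6.0], [14.0, 16.0]]
side 402 193
120 150 20 tool xy [[7.0, -5.0], [11.0, -3.0], [15.0, 0.0]]
150 200 134 tool xy [[2.0, -9.0], [12.0, -7.0], [16.0, 3.0]]
205 222 49 tool xy [[2.0, -10.0], [11.0, -7.0], [15.0, 3.0]]
222 255 142 tool xy [[-7.0, -15.0], [13.0, -12.0], [20.0, 8.0]]
255 285 236 tool xy [[-42.0, -15.0], [10.0, -12.0], [20.0, 8.0]]
285 300 140 tool xy [[-42.0, -15.0], [4.0, -7.0], [18.0, 8.0]]
```

View pics/crop3.png

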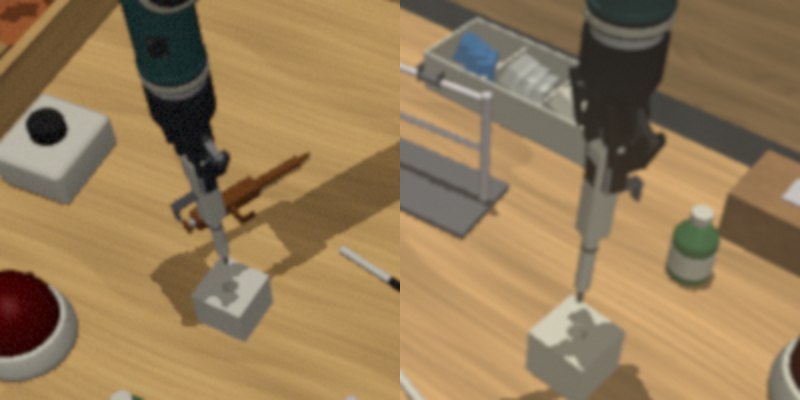

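The pipette is held square and clear of the block: shaft centred in the fingers, hook lip at tool x = -43, so the axis sits at tool x of about +5. Next I measure the saddle and the hook from both fixed views.

Run:
```python
from h import *
s=arm.sense(); T=s["tool_pos"]; Rt=q2R(s["tcp_rot"])
for n in ("scene","side"):
    C=cam(n); P=pts(C,np.load(n+"2.npy")).reshape(-1,3); P=P[~np.isnan(P[:,0])]
    q=P[(np.hypot(P[:,0]-T[0],P[:,1]-T[1])<60)&(P[:,2]>240)&(P[:,2]<310)]; L=(q-T)@Rt; L=L[L[:,0]<-20]
    print(n,"hook tool",len(L),np.round(np.percentile(L,[3,50,97],axis=0),1).tolist())
    w=P[(P[:,0]>560)&(P[:,0]<680)&(P[:,1]>-40)&(P[:,1]<360)]
    post=w[(w[:,2]>192)&(w[:,2]<203)]
    for nm,m in (("postL",post[:,1]<25),("postR",post[:,1]>295)): 
        if m.any(): print(nm,m.sum(),np.round([np.median(post[m],0),post[m].min(0),post[m].max(0)],1).tolist())
    bar=w[(w[:,2]>187)&(w[:,2]<195)&(w[:,1]>20)&(w[:,1]<290)]; bar=bar[np.abs(bar[:,0]-(638-0.13*bar[:,1]))<15]
    b=np.polyfit(bar[:,1],bar[:,0],1); print("bar x=",b,len(bar), "resid",np.std(bar[:,0]-np.polyval(b,bar[:,1])))
    ck=w[(w[:,2]>197)&(w[:,2]<210)&(w[:,1]>40)&(w[:,1]<140)]
    print("cheeks",len(ck),np.round([ck.mean(0),ck.min(0),ck.max(0)],1).tolist(),np.histogram(ck[:,1],np.arange(50,140,4)))
    lo=w[(w[:,2]>102)&(w[:,2]<110)&(w[:,1]>30)&(w[:,1]<180)]; lo=lo[np.abs(lo[:,0]-(638-0.13*lo[:,1]))<15]
    print("low",len(lo),np.polyfit(lo[:,1],lo[:,0],1) if len(lo)>5 else "")
```

```text
scene hook tool 74 [[-44.5, -5.2, 7.4], [-36.8, 4.8, 11.3], [-20.7, 9.1, 32.8]]
postL 36 [[636.5, 9.8, 196.2], [630.1, 1.1, 192.5], [643.4, 24.3, 201.9]]
postR 57 [[598.2, 319.8, 196.0], [588.6, 296.3, 192.2], [605.0, 331.0, 201.6]]
bar x= [-1.26523674e-01  6.38431649e+02] 388 resid 3.4659244049106253
cheeks 34 [[627.0, 93.9, 203.8], [615.3, 40.4, 197.5], [634.3, 126.7, 209.5]] (array([ 0,  0,  0,  1,  0,  0,  1, 14,  1,  0,  0,  1,  1,  0,  1,  6,  6,
        0,  0,  1,  0,  0]), array([ 50,  54,  58,  62,  66,  70,  74,  78,  82,  86,  90,  94,  98,
       102, 106, 110, 114, 118, 122, 126, 130, 134, 138]))
low 196 [-1.26244432e-01  6.37844144e+02]
side hook tool 82 [[-43.7, -7.6, 10.0], [-39.3, -4.6, 12.8], [-24.7, 5.2, 35.3]]
postL 26 [[633.5, 5.7, 196.7], [628.3, -3.3, 192.6], [641.9, 22.8, 199.5]]
postR 24 [[595.0, 317.9, 196.0], [590.0, 299.2, 192.1], [601.7, 329.8, 200.8]]
bar x= [-1.26822895e-01  6.34226882e+02] 206 resid 3.2255891621631196
cheeks 36 [[623.7, 94.5, 203.4], [614.8, 73.2, 197.0], [632.4, 137.0, 209.2]] (array([ 0,  0,  0,  0,  0,  1, 14,  2,  1,  0,  0,  0,  0,  0,  5, 12,  0,
        0,  0,  0,  0,  1]), array([ 50,  54,  58,  62,  66,  70,  74,  78,  82,  86,  90,  94,  98,
       102, 106, 110, 114, 118, 122, 126, 130, 134, 138]))
low 141 [-1.35247597e-01  6.35276925e+02]
```

Both views agree. The bar's yaw is 0.126, and the saddle is at (624.4, 94.5): the cheek spacing of 34 and the post spacing of 317 fit. The hook is at tool (-25, 0.5, 15.5). I turn by 33° and move over the saddle, keeping the height.

Call:
drive_tool:
  plan: [0,0,0,0,0,-0.0153,20,0,0,0,0,0,-0.0153,20,0,0,0,0,0,-0.0153,20,0,0,0,0,0,-0.0153,20,0,0,0,0,0,-0.0153,20,0,0,0,0,0,-0.0152,20,-0.03,0.07,0,0,0,0,20,-0.0437,0.0935,0,0,0,0,20,-0.0437,0.0935,0,0,0,0,20,-0.0437,0.0935,0,0,0,0,20,-0.0437,0.0935,0,0,0,0,20,-0.0437,0.0935,0,0,0,0,20,-0.0437,0.0935,0,0,0,0,20,-0.0437,0.0935,0,0,0,0,20,-0.0437,0.0935,0,0,0,0,20,-0.0437,0.0935,0,0,0,0,20,-0.0437,0.0935,0,0,0,0,20,-0.0437,0.0935,0,0,0,0,20,-0.014,0.0235,0,0,0,0,20,0,0,0,0,0,0,20]

```text
t: 7.7
tool_pos: [599.7, 91.7, 300.7]
tcp_rot: [-0.001, -0.064, 0.998, -0.0]
wrist_force: [0.2, -0.1, -1.8]
gripper_width: 0.324
grasp_force: 41.9
```

```bash
cat > look.py <<'E'
from h import *
import sys
k=sys.argv[1]
s=arm.sense(); T=s["tool_pos"]; Rt=q2R(s["tcp_rot"]); print(pose(s),np.round(s["wrist_force"],1),s["grasp_force"])
S=np.array([624.4,94.5,195]); cr=[]
print("saddle in tool",np.round((S-T)@Rt,1))
for n in ("scene","side"):
    im,d=arm.snapshot(n); C=cam(n); P=pts(C,d).reshape(-1,3); L=(P-T)@Rt
    m=(L[:,0]<-20)&(L[:,0]>-60)&(np.abs(L[:,1])<20)&(L[:,2]>0)&(L[:,2]<42); L1=L[m]
    print(n,"hook tool",len(L1),np.round(np.percentile(L1,[3,50,97],axis=0),1).tolist() if len(L1) else "")
    m=(np.abs(L[:,0])<30)&(np.abs(L[:,1])<30); W=P[m]-T
    for lo,hi in ((50,80),(80,110),(110,140),(140,165)):
        q=L[m][(L[m][:,2]>lo)&(L[m][:,2]<hi)]
        if len(q)>5: print("  shaft",lo,hi,np.round(np.percentile(q,[5,95],axis=0)[:,:2],0).tolist())
    u,v=map(int,proj(C,S)); cr.append(cv2.resize(im[v-50:v+70,u-60:u+60],(400,400)))
cv2.imwrite(f"pics/look{k}.png",np.hstack(cr))
E
python3 look.py 1
```

```text
(array([599.7,  91.7, 300.7]), array([-1.200e-03, -6.420e-02,  9.979e-01, -1.000e-04]), 7.7) [ 0.2 -0.1 -1.8] 41.85848593711853
saddle in tool [-25.1  -0.3 105.7]
scene hook tool 93 [[-45.2, -4.5, 7.5], [-37.7, 2.3, 11.5], [-22.4, 8.7, 33.0]]
  shaft 50 80 [[-10.0, 5.0], [11.0, 16.0]]
  shaft 80 110 [[-29.0, -23.0], [1.0, 24.0]]
  shaft 110 140 [[-29.0, -27.0], [8.0, 24.0]]
  shaft 140 165 [[-1.0, -5.0], [4.0, 10.0]]
side hook tool 36 [[-46.0, -8.8, 9.6], [-38.9, -6.4, 24.2], [-26.9, 6.0, 35.1]]
  shaft 50 80 [[-3.0, -15.0], [21.0, 9.0]]
  shaft 80 110 [[-28.0, -20.0], [15.0, 4.0]]
  shaft 110 140 [[-23.0, -24.0], [17.0, 4.0]]
  shaft 140 165 [[5.0, -9.0], [16.0, 4.0]]
```

View pics/look1.png

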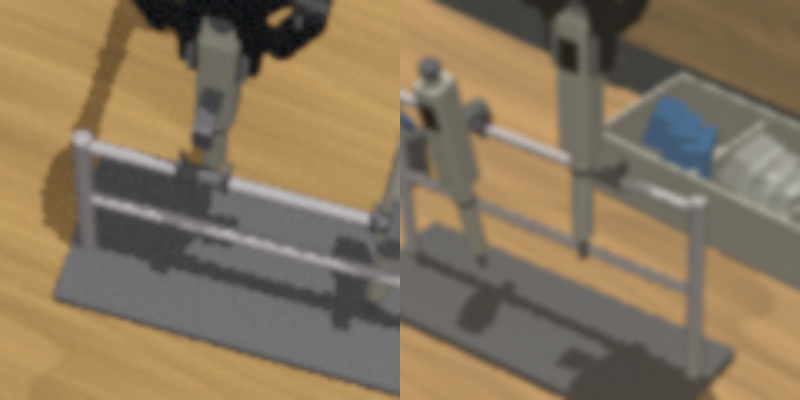

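The view shows the hook lip past the bar and centred between the cheeks, with the pipette's body on the robot's side; all measured numbers fit. I lower to about 10 mm above bearing and tilt it 0.1 rad towards the hanging attitude.

Call:
drive_tool:
  plan: [0,0,0.04,0,0,0,20,0,0,0.05,0,0,0,20,0,0,0.05,0,0,0,20,0,0,0.05,0,0,0,20,0,0,0.04,0,0,0,20,0,0,0.02,0,0,0,20,0,0,0.0167,0,0,0,20,0,0,0,0,0,0,20,0,0,0,0,-0.004,0,20,0,0,0,0,-0.004,0,20,0,0,0,0,-0.004,0,20,0,0,0,0,-0.004,0,20,0,0,0,0,0,0,20,0,0,0,0,0,0,20]

```text
t: 9.2
tool_pos: [599.7, 90.7, 222.4]
tcp_rot: [0.05, -0.063, 0.997, 0.003]
wrist_force: [-0.2, 0.5, -0.6]
gripper_width: 0.325
grasp_force: 41.8
```

Call:
drive_tool:
  plan: [0.0007,0,0.0067,0,0,0,20,0.0007,0,0.0067,0,0,0,20,0.0007,0,0.0067,0,0,0,20,0.0007,0,0.0067,0,0,0,20,0,0,0,0,0,0,20]

```text
t: 9.7
tool_pos: [599.6, 90.7, 213.2]
tcp_rot: [0.05, -0.063, 0.997, 0.003]
wrist_force: [0.4, -0.6, -2.1]
gripper_width: 0.323
grasp_force: 41.8
```

Call:
drive_tool:
  plan: [0.0003,0,0.0033,0,0,0,20,0.0003,0,0.0033,0,0,0,20,0.0003,0,0.0033,0,0,0,20,0,0,0,0,0,0,20]

```text
t: 10.1
tool_pos: [599.9, 90.7, 210.8]
tcp_rot: [0.05, -0.063, 0.997, 0.003]
wrist_force: [0.1, 0.3, -1.5]
gripper_width: 0.325
grasp_force: 41.8
```

Call:
drive_tool:
  plan: [0.0003,0,0.0033,0,0,0,20,0.0003,0,0.0033,0,0,0,20,0,0,0,0,0,0,20]

```text
t: 10.4
tool_pos: [600.1, 90.7, 209.4]
tcp_rot: [0.05, -0.063, 0.997, 0.003]
wrist_force: [-0.5, -0.0, 0.8]
gripper_width: 0.326
grasp_force: 42.2
```

```bash
python3 look.py 2
```

```text
(array([600.1,  90.7, 209.4]), array([ 0.0503, -0.063 ,  0.9967,  0.0032]), 10.4) [-0.5 -0.   0.8] 42.194663286209106
saddle in tool [-23.    0.7  16.8]
scene hook tool 153 [[-44.7, -15.6, 4.1], [-29.7, 1.5, 13.2], [-21.2, 18.8, 32.3]]
  shaft 50 80 [[-11.0, 6.0], [-8.0, 13.0]]
  shaft 80 110 [[-20.0, -26.0], [1.0, 26.0]]
  shaft 110 140 [[-17.0, -4.0], [4.0, 15.0]]
  shaft 140 165 [[-2.0, -3.0], [4.0, 8.0]]
side hook tool 27 [[-41.2, -19.4, 4.7], [-24.7, -16.2, 12.8], [-20.4, -4.8, 22.1]]
  shaft 50 80 [[-4.0, -14.0], [20.0, 10.0]]
  shaft 80 110 [[-16.0, -26.0], [15.0, 7.0]]
  shaft 110 140 [[3.0, -9.0], [16.0, 5.0]]
  shaft 140 165 [[4.0, -10.0], [15.0, 3.0]]
```

View pics/look2.png

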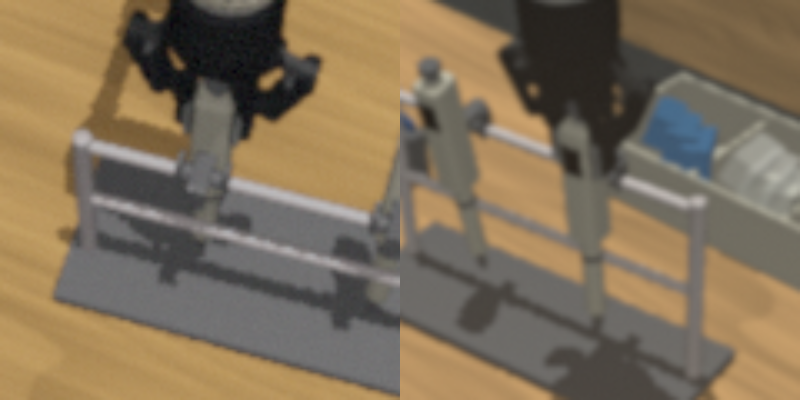

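The picture shows the hook over the sleeve between the cheeks, and the vertical force has just turned from -1.5 to +0.8 N, so it is touching. I press about 1 mm more to bear, hold, and then ease the fingers open.

Call:
drive_tool:
  plan: [0.0003,0,0.003,0,0,0,20,0,0,0,0,0,0,20,0,0,0,0,0,0,20,0,0,0,0,0,0,20]
  force: 20

```text
t: 10.9
tool_pos: [600.1, 90.7, 209.2]
tcp_rot: [0.051, -0.063, 0.997, 0.003]
wrist_force: [-3.6, -0.8, 4.6]
gripper_width: 0.324
grasp_force: 42.8
```

Call:
drive_tool:
  plan: [0,0,0,0,0,0,26,0,0,0,0,0,0,27,0,0,0,0,0,0,27.5,0,0,0,0,0,0,28,0,0,0,0,0,0,28.5,0,0,0,0,0,0,29,0,0,0,0,0,0,29.5,0,0,0,0,0,0,30,0,0,0,0,0,0,30.5,0,0,0,0,0,0,31,0,0,0,0,0,0,32,0,0,0,0,0,0,33,0,0,0,0,0,0,34,0,0,0,0,0,0,36,0,0,0,0,0,0,38,0,0,0,0,0,0,40,0,0,0,0,0,0,42,0,0,0,0,0,0,45,0,0,0,0,0,0,50,0,0,0,0,0,0,55]

```text
t: 12.9
tool_pos: [600.0, 90.7, 208.1]
tcp_rot: [0.05, -0.063, 0.997, 0.003]
wrist_force: [-0.8, 0.5, -0.7]
gripper_width: 0.647
grasp_force: 0.0
```

```bash
python3 look.py 3
```

```text
(array([600. ,  90.7, 208.1]), array([ 0.0501, -0.063 ,  0.9967,  0.0032]), 12.9) [-0.8  0.5 -0.7] 0.0
saddle in tool [-23.3   0.7  15.5]
scene hook tool 151 [[-44.9, -15.5, 2.7], [-30.1, 1.8, 12.2], [-21.0, 18.7, 29.4]]
  shaft 50 80 [[-14.0, -11.0], [-7.0, 14.0]]
  shaft 80 110 [[-20.0, -26.0], [-5.0, 27.0]]
  shaft 110 140 [[-13.0, -5.0], [-5.0, 10.0]]
  shaft 140 165 [[-12.0, -5.0], [-4.0, 11.0]]
side hook tool 6 [[-26.5, -19.6, 17.1], [-23.3, -18.5, 19.3], [-20.3, -16.9, 27.9]]
  shaft 50 80 [[-7.0, -14.0], [18.0, 8.0]]
  shaft 80 110 [[-16.0, -26.0], [9.0, 23.0]]
  shaft 110 140 [[-4.0, -9.0], [8.0, 3.0]]
  shaft 140 165 [[-7.0, -8.0], [7.0, 3.0]]
```

View pics/look3.png

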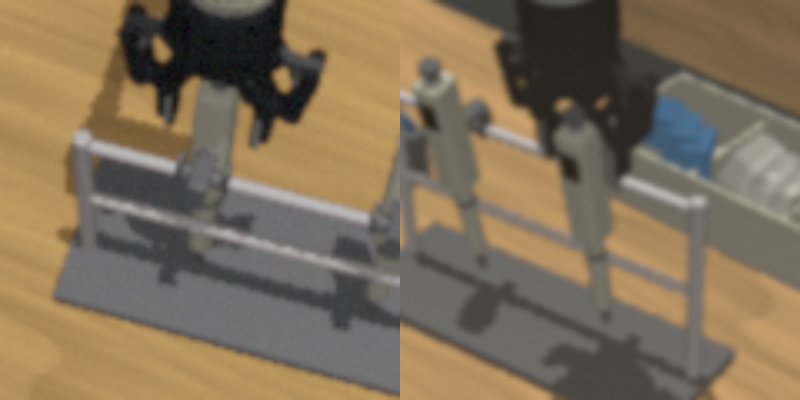

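The pipette hangs on the free saddle: the hook is over the sleeve, the lower end has swung to the lower bar, and the fingers are open with no force. I back off along the tool axis.

Call:
drive_tool:
  plan: [0,0,-0.01,0,0,0,60,0,0,-0.02,0,0,0,60,0,0,-0.04,0,0,0,60,0,0,-0.05,0,0,0,60,0,0,-0.06,0,0,0,60,0,0,-0.08,0,0,0,60,0,0,-0.08,0,0,0,60,0,0,-0.08,0,0,0,60,0,0,-0.06,0,0,0,60,0,0,0,0,0,0,60,0,0,0,0,0,0,60,0,0,0,0,0,0,60,0,0,0,0,0,0,60]

```text
t: 14.3
tool_pos: [585.0, 88.8, 349.7]
tcp_rot: [0.049, -0.063, 0.997, 0.003]
wrist_force: [-0.4, 0.3, -0.1]
gripper_width: 0.706
grasp_force: 0.0
```

```bash
python3 look.py 4
python3 - <<'E'
from h import *
a,_=arm.snapshot("side"); 
for _ in range(4): b,_=arm.snapshot("side")
print("motion px",(cv2.absdiff(a,b)[90:230,240:360].max(2)>40).sum())
E
```

```text
(array([585. ,  88.8, 349.7]), array([ 0.0488, -0.0631,  0.9968,  0.0031]), 14.3) [-0.4  0.3 -0.1] 0.0
saddle in tool [-24.5   0.7 157.9]
scene hook tool 0 
  shaft 50 80 [[-2.0, -6.0], [12.0, 8.0]]
  shaft 80 110 [[-9.0, -10.0], [14.0, 15.0]]
  shaft 110 140 [[-12.0, -10.0], [7.0, 16.0]]
  shaft 140 165 [[-29.0, -24.0], [-8.0, 24.0]]
side hook tool 0 
  shaft 50 80 [[0.0, -9.0], [15.0, 6.0]]
  shaft 80 110 [[-3.0, -14.0], [21.0, 10.0]]
  shaft 110 140 [[-6.0, -15.0], [21.0, 10.0]]
  shaft 140 165 [[-26.0, -22.0], [19.0, 8.0]]
motion px 0
```

View pics/look4.png

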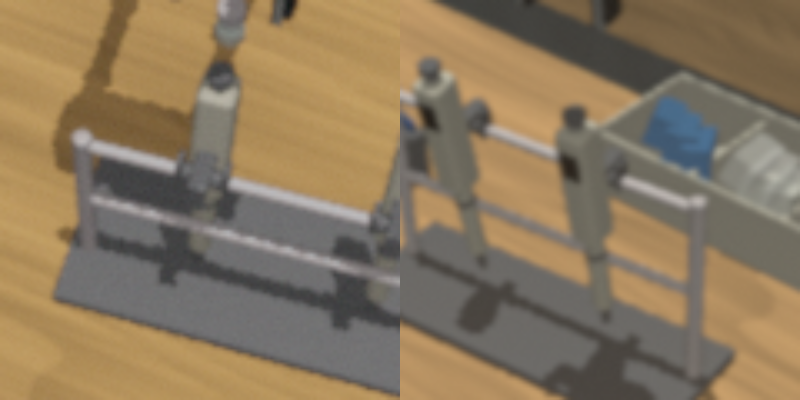

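The pipette hangs still on its own beside the neighbour, at the same attitude, with the gripper well clear. I hand the job in.

```bash
python3 -c "
from workcell import arm
print(arm.sign_off())"
```

```text
the job is handed in; nothing more can be done
None
```

The pipette now hangs still by its hook on the free saddle, leaning on the lower bar with its body on the robot's side, the gripper is clear, and the job is handed in (it returned no verdict).

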